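# Pin the front bar of the jar caddy

## Task

Swing the caddy's front bar shut against its stop, then take the quick-release pin out of its wooden rest and stand it in the hole on top of the fork, resting on its locking balls, and let go. Take it again by its two side buttons, squeeze them in, push the pin down through the aligned holes until its head sits on the fork, and let go so that the buttons spring out and the balls lock underneath. Leave the jar, the tin, the mug and the glass standing where they are.

Things in the scene. Friction and masses are not known exactly. Their poses are not given: they have to be found in the camera images.
- caddy: Jar caddy, a low aluminium tray fixed to the worktop (base 146 x 248 mm) that holds a jar and a tin. Origin on the worktop near its middle; x from the bar side to the tray's back, y along the shut bar from hinge to fork, z up. The bar's hinge is at x -55, y -110 mm, the fork's hole at x -55, y +85 mm; the tray's walls are 38 mm high.
- fork_top (a point): Centre of the hole's mouth on top of the fork, 86 mm over the worktop; caddy's axes. The fork: two level steel lugs 44 x 44 mm (upper 10, lower 8 mm thick, 14 mm apart), each with an upright 18 mm through hole, in line; a web behind (22 to 30 mm in +x) joins them, no higher than the upper lug. 48 mm are free below the lower lug.
- bar_hinge (a point): Point on the upright hinge axis of the bar, 69 mm above the worktop, 195 mm from the fork's hole in the caddy's -y direction. Caddy's axes.
- bar (a joint): Angle of the bar (rad): 0 is shut against its stop, its eye (18 mm hole) between the lugs exactly in line with their holes; positive is swung open, counter-clockwise from above, to the caddy's -x side, up to 1.2. It stays where it is left; turns with about 0.06 N m.
- bar_knob (a point): On the axis of the bar's knob, 20 mm above the bar's top face: an upright black round post, 16 mm diameter, 35 mm high. The steel bar is 20 mm wide, its top 75 mm over the worktop. The knob is 110 mm from the hinge axis: at bar angle q it lies at 110 mm x (-sin q, cos q) from the hinge in the caddy's x, y.
- pin_rest_site (a point): Top centre of the wooden pin rest, a fixed block 56 x 70 mm, 60 mm high. The pin stands in its wide 28 mm bore, the head on the block's top. Two cheeks, 26 mm long in x, 39 mm high above the block, stand 26 to 32 mm either side of the centre in y and cover the pin's buttons, so here the head is free only at its two bare faces (fingers closing along the rest's x).
- pin_head (a point): Quick-release pin, upright; this point is on its axis at the middle of the side buttons. Head: black block 30 (x) x 32 (y) mm, from 22 mm below to 18 mm above this point. Each y face has a steel button 16 mm wide, 24 mm high, standing 8 mm out: 48 mm over both, 36 mm squeezed in. z is up.
- pin_shoulder (a point): Centre of the underside of the pin's head, 22 mm below pin_head, 56 mm above the nose's end; home when on fork_top. When the pin stands on its balls on the fork it is 43 mm above fork_top.
- pin: The pin; origin at its nose's end, z up. Steel shank 16 mm diameter, 56 mm long, nose tapered over 8 mm to 9 mm. Two balls stand out 4 mm on the shank's y sides, from 13 to 21 mm above the nose's end. Each is drawn in only while the button on its side is pressed; with balls out the pin cannot pass an 18 mm hole and stands on them, nose in the hole. 0.14 kg.
- button_a (a joint): Travel of the pin's +y button and of the ball below it, which moves with it: 0 out (ball locks), 0.006 m fully pressed (ball flush with the shank); spring of 2 N rising to 6 N.
- button_b (a joint): The same for the -y button and ball.
- spice_jar: Spice jar with dark cap, 44 mm wide, 105 mm high, standing in the caddy near the bar's hinge; origin at its underside. Bystander.
- tin_small: Small food tin, 75 mm wide, 58 mm high, standing in the caddy behind the bar; origin at its underside. Bystander.
- mug_blue: Blue mug, 82 mm wide, 94 mm high, at the back of the worktop; origin at its underside. Bystander.
- beaker: Clear glass, 76 mm wide, 86 mm high, at the back of the worktop; origin at its underside. Bystander.
Mind the look-alikes: they are no part of the job. Leave any red or turquoise look-alike of the pin alone.

How it is judged:
By the outcome, as a careful person would: the job done as asked, in the order asked, and still so for the second after the job is handed in, with the robot touching nothing.
It also fails if it takes over 62 s, if anything falls off the work surface, if the arm or the gripper's body presses on something with over 40 N, if the wrist force passes 120 N, or if a joint passes its speed limit or range.

## Robot

A 7-joint arm with a two-finger parallel gripper is mounted at the origin on a cart in front of the work surface, level with it; the furniture and walls round the work are solid. World frame = base frame: x ahead of the robot, y to its left, z up, the work surface at z = 0. Lengths are in m, angles in rad, forces in N, time in s.
With the tool pointing down it reaches from about 0.425 to 0.8 m from the base axis. Payload 8.3 kg.
Tool frame: the origin (TCP) lies midway between the tips of the shut fingers; the grasp point (between the pads) lies 19 mm behind it (bot.hold_point_z is the distance from the TCP to the grasp point, in m); z points along the fingers, y is the line along which they close (so a half turn about z gives the same grasp; the last joint's range is limited). The gripper opens to 85 mm and grips with 20 to 120 N. Pads are 22 mm wide; open, the fingers measure 114 mm over their backs; the gripper's body (76 mm by 85 mm) begins 54 mm behind the grasp point. The pads swing forward as they close: fully open they stand 13 mm farther back than shut.
Start: joints at [-1.234, 0.383, 0.016, 1.37, -0.006, 1.388, -0.046], TCP at [0.243, 0.576, 0.231] pointing down, gripper open.
Joint ranges: [-2.95, 2.95], [-0.25, 2.06], [-1.52, 1.56], [0.18, 2.33], [-1.44, 4.58], [0.02, 2.06], [-3.01, 3.01]. Speed limits (rad/s): [2.39, 2.39, 3.01, 3.01, 3.14, 3.14, 3.14].

## Interface

Orientations are given as a rotation vector (axis times angle).
In Python, from workcell import bot gives the robot as it stands.
- The arm moves only by the tool carry_out, never from a script. Its argument "rows" is a list of rows, each a list of 3 entries, a list of its own where there are three numbers: the opening, from -1 (shut) to 1 (fully open), then the shift along the tool's x, y, z in mm, then the turn, a rotation vector about the tool's x, y, z in degrees. A call has 1 to 8 rows; each row shifts and turns the commanded pose from where the row before left it, along the tool's axes as they then stand; what a row does not reach is not made up. A row lasts 1/12 s, in which the tool goes at most 41.7 mm and 7.16 degrees, less where a joint would pass 70% of its speed; a pose out of reach is approached as far as the arm can. A call is refused whole if a number of a shift passes 41.7 or a number of a turn 7.16, either way. A call with a gripper value outside its range is refused whole. The fingers move at their own pace and stop on an object; the grip force is fixed at half the most. Time passes only in rows, so rows that do not move let the fingers close. It gives the time, the measured TCP pose, the force, the opening and the grip force at its end, in the units of the state.
- bot.get_state(): the state, without advancing time (a new reading comes with each control period).
- bot.grab_frame(name): name is "scene" or "top" or "wrist"; returns a dict with "frame" (400x640x3 uint8, red, green, blue), "camera_matrix" (3x3 intrinsics, pixels), "k1" (the pictures are not rectified: a ray, as slopes to the right and down, at radius r is drawn at 1 + k1 r^2 times it, then the intrinsics apply), "world_to_cam" (4x4, takes a point from world to camera coordinates). Camera axes: x right, y down, z forward; pixel columns grow to the right and rows downward; lengths in m; the calibration is good to about 2 mm. A picture is of the moment at which its call begins. There is no depth.
- bot.sign_off(): hands the job in; it is judged then, once.
The state is a dict: "t": time; "joints": joint angles; "qvel": joint speeds; "joint_efforts": joint torques, N m; "tcp_pos": TCP position; "tcp_rot": TCP orientation; "wrist_force": force on the tool from outside, world axes, zero at the start; "moment": the same for the moment, N m; "finger_gap": finger opening in m; "grasp_force": force on a finger pad.
Only numpy, scipy, OpenCV 4.12 (cv2) and the standard library are available. Lean on these libraries where they do the work, as an engineer would, in place of code of your own. Each camera call takes 0.05 s, during which the arm holds its last target. There are 200 camera calls.

## Working session

There is one attempt and no reset: what is moved stays moved. The work goes in short steps, Python scripts to look and compute and a tool call to move; the robot and the scene stay as the last step left them, time stands still between calls to the robot, and variables do not carry over. Pictures are saved under pics/ and viewed, at most 10 in all, crops included, and the job is handed in when it is done.

Besides the shell and the picture viewer there is one more tool, called after "Emit:" by a JSON object that holds its "op" and its "data", one argument or row to a line. carry_out: Moves the arm, as the interface text tells. Its arguments: {"type":"object","properties":{"rows":{"type":"array","items":{"type":"array"}}},"required":["rows"]}

```bash
ls; mkdir -p pics
cat > h.py <<'E'
from workcell import bot
import numpy as np, cv2
from scipy.spatial.transform import Rotation as R
def grab(n,save=None):
    f=bot.grab_frame(n)
    if save: cv2.imwrite('pics/'+save,cv2.cvtColor(f['frame'],cv2.COLOR_RGB2BGR))
    return f
def ray(f,u,v):
    K=np.array(f['camera_matrix']);k=f['k1'];T=np.array(f['world_to_cam'])
    d=np.array([(u-K[0,2])/K[0,0],(v-K[1,2])/K[1,1]]);s=d.copy()
    for _ in range(20): s=d/(1+k*(s@s))
    Rm=T[:3,:3]; return -Rm.T@T[:3,3], Rm.T@np.array([s[0],s[1],1])
def onz(f,u,v,z):
    c,d=ray(f,u,v); return c+d*(z-c[2])/d[2]
def proj(f,p):
    K=np.array(f['camera_matrix']);T=np.array(f['world_to_cam'])
    q=T[:3,:3]@np.array(p)+T[:3,3]; s=q[:2]/q[2]; s=s*(1+f['k1']*(s@s)); return K[:2,:2]@s+K[:2,2]
def tri(f1,p1,f2,p2):
    c1,d1=ray(f1,*p1);c2,d2=ray(f2,*p2)
    t=np.linalg.lstsq(np.stack([d1,-d2],1),c2-c1,rcond=None)[0]
    a=c1+d1*t[0];b=c2+d2*t[1];return (a+b)/2,np.linalg.norm(a-b)
def tool(p):  # world vector to target TCP -> tool frame mm
    s=bot.get_state(); Rm=R.from_rotvec(s['tcp_rot']); return Rm.inv().apply(np.array(p)-s['tcp_pos'])*1000
E
python3 - <<'E'
from h import *
np.set_printoptions(precision=4,suppress=True)
for n in("scene","top","wrist"):
    f=grab(n,n+'0.png'); c,d=ray(f,320,200); print(n,c,d)
s=bot.get_state(); print(s); print(R.from_rotvec(s['tcp_rot']).as_matrix(),bot.hold_point_z)
E
```

```text
pics
scene [0.187  0.4023 0.4366] [ 0.5161 -0.7421 -0.428 ]
top [ 0.5002 -0.202   1.1504] [ 0.1252  0.0031 -0.9922]
wrist [0.1829 0.6012 0.3735] [ 0.2641 -0.107  -0.9587]
{'t': 0.15, 'joints': array([-1.2339,  0.3841,  0.0163,  1.3709, -0.0063,  1.3882, -0.0465]), 'qvel': array([ 0.0007, -0.0029,  0.0005, -0.003 , -0.0017,  0.0007, -0.0002]), 'joint_efforts': array([  0.0023, -62.8146,   0.8457, -37.2175,   0.0168,   0.0107,
         0.0001]), 'tcp_pos': array([0.2431, 0.5754, 0.2305]), 'tcp_rot': array([-0.6236, -3.0787,  0.0024]), 'wrist_force': array([-0.4629,  0.1351,  0.6747]), 'moment': array([0.0174, 0.0023, 0.0078]), 'grasp_force': 0.0, 'finger_gap': 0.08539589273302314}
[[-0.9212  0.3892 -0.0006]
 [ 0.3892  0.9212 -0.0014]
 [ 0.     -0.0016 -1.    ]] 0.0187
```

View pics/top0.png

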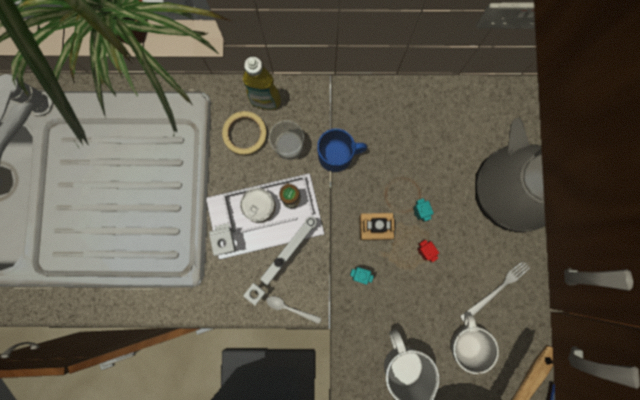

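View pics/scene0.png

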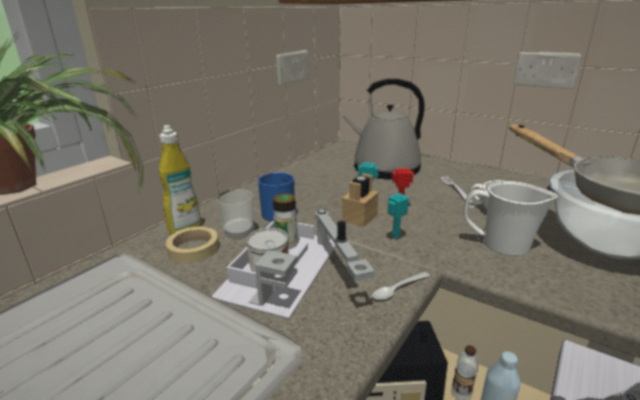

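The top view shows the fork at about (222,240), the hinge at (311,222), the open bar with its eye at (255,293) and knob at (279,262), and the pin in its rest at (378,226). The turquoise and red look-alikes are at (424,210), (429,251) and (362,275). Next I'll zoom in and measure.

Run:
```python
from h import *
np.set_printoptions(precision=4,suppress=True)
f=grab('top')
im=cv2.cvtColor(f['frame'],cv2.COLOR_RGB2BGR)[165:310,200:400]
cv2.imwrite('pics/top1.png',cv2.resize(im,None,fx=4,fy=4,interpolation=cv2.INTER_CUBIC))
fo=onz(f,222,240,.086);hi=onz(f,311,222,.075);ey=onz(f,255,293,.075);kn=onz(f,279,262,.11);pin=onz(f,378,226,.1)
print(fo,hi,ey,kn,pin,np.linalg.norm((fo-hi)[:2]),np.linalg.norm((ey-hi)[:2]),np.linalg.norm((kn-hi)[:2]))
```

```text
[0.5469 0.0099 0.086 ] [ 0.5877 -0.1796  0.075 ] [ 0.4356 -0.0619  0.075 ] [ 0.5012 -0.1147  0.11  ] [ 0.5783 -0.3217  0.1   ] 0.1938336006853004 0.1923158630939225 0.10808258810048628
```

View pics/top1.png

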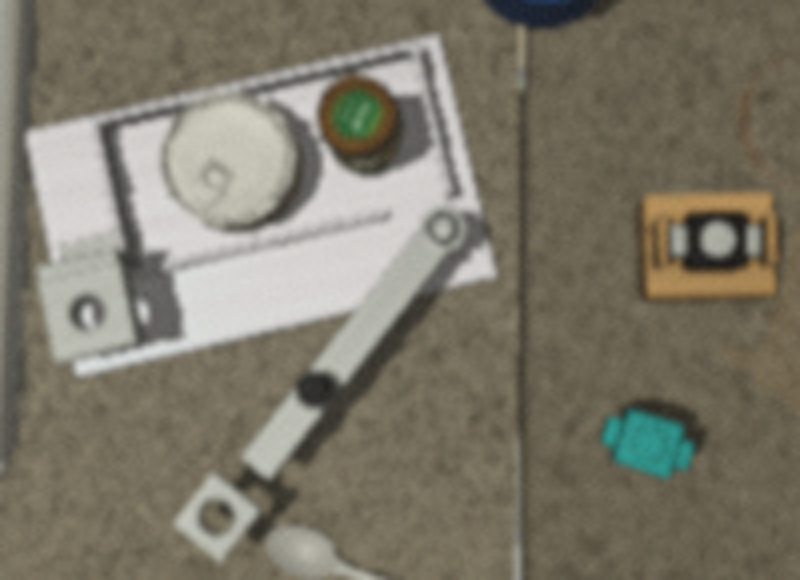

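The zoom gives these full-image pixels: fork hole (222,243.3), hinge (311,222), eye (253.8,294), knob top (278.8,262) and pin top (379.5,225). The rest is nearly aligned with the world axes.

```bash
cat >> h.py <<'E'
np.set_printoptions(precision=4,suppress=True)
def plan(goals):  # world waypoints -> tool shifts mm, orientation held
    s=bot.get_state(); Rm=R.from_rotvec(s['tcp_rot']); p=np.array(s['tcp_pos'])
    for g in goals:
        d=Rm.inv().apply(np.array(g)-p)*1000; print('shift',d.round(1),'rows>=',(np.abs(d).max()/41).round(1)); p=np.array(g)
E
python3 - <<'E'
from h import *
f=grab('top')
P=dict(fo=onz(f,222,243.3,.086),hi=onz(f,311,222,.075),ey=onz(f,253.8,294,.075),kn=onz(f,278.8,262,.11),pin=onz(f,379.5,225,.1))
print(P)
h=P['hi'][:2]
for a,b in(('fo',195),('ey',195),('kn',110)):
    d=P[a][:2]-h; print(a,np.linalg.norm(d)*1000,b,np.degrees(np.arctan2(d[1],d[0])))
plan([[.45,.35,.23],[P['kn'][0],P['kn'][1],.2]])
E
```

```text
{'fo': array([0.5399, 0.0097, 0.086 ]), 'hi': array([ 0.5877, -0.1796,  0.075 ]), 'ey': array([ 0.4335, -0.0594,  0.075 ]), 'kn': array([ 0.5012, -0.1143,  0.11  ]), 'pin': array([ 0.5804, -0.3249,  0.1   ])}
fo 195.20031849708676 195 104.17948677127055
ey 195.51425715066014 195 142.09154214249645
kn 108.33463130190276 110 142.95947030980062
shift [-278.3 -127.2    0.9] rows>= 6.8
shift [-227.9 -407.7   30.4] rows>= 9.9
```

Emit:
{"op": "carry_out", "data": {
  "rows": [
    [1, [-35, -16, 0], [0, 0, 0]],
    [1, [-35, -16, 0], [0, 0, 0]],
    [1, [-35, -16, 0], [0, 0, 0]],
    [1, [-35, -16, 0], [0, 0, 0]],
    [1, [-35, -16, 0], [0, 0, 0]],
    [1, [-35, -16, 0], [0, 0, 0]],
    [1, [-35, -16, 0], [0, 0, 0]],
    [1, [-33, -15, 0], [0, 0, 0]]
  ]
}}

```text
t: 0.92
tcp_pos: [0.4511, 0.3485, 0.2314]
tcp_rot: [0.625, 3.079, 0.0]
wrist_force: [0.9, 1.0, 1.0]
finger_gap: 0.0852
grasp_force: 0.0
```

Emit:
{"op": "carry_out", "data": {
  "rows": [
    [1, [-19, -34, 2.5], [0, 0, 0]],
    [1, [-19, -34, 2.5], [0, 0, 0]],
    [1, [-19, -34, 2.5], [0, 0, 0]],
    [1, [-19, -34, 2.5], [0, 0, 0]],
    [1, [-19, -34, 2.5], [0, 0, 0]],
    [1, [-19, -34, 2.5], [0, 0, 0]]
  ]
}}

```text
t: 1.42
tcp_pos: [0.4753, 0.1163, 0.2163]
tcp_rot: [0.624, 3.079, 0.001]
wrist_force: [1.4, 0.2, 0.9]
finger_gap: 0.0853
grasp_force: 0.0
```

Emit:
{"op": "carry_out", "data": {
  "rows": [
    [1, [-19, -34, 2.5], [0, 0, 0]],
    [1, [-19, -34, 2.5], [0, 0, 0]],
    [1, [-19, -34, 2.5], [0, 0, 0]],
    [1, [-19, -34, 2.5], [0, 0, 0]],
    [1, [0, 0, 0], [0, 0, 5]],
    [1, [0, 0, 0], [0, 0, 5]],
    [1, [0, 0, 0], [0, 0, 4.6]],
    [1, [0, 0, 0], [0, 0, 0]]
  ]
}}

```text
t: 2.08
tcp_pos: [0.4925, -0.0369, 0.2063]
tcp_rot: [-1.016, -2.972, 0.0]
wrist_force: [0.3, 0.1, -0.3]
finger_gap: 0.0854
grasp_force: 0.0
```

Run:
```python
from h import *
f=grab('wrist','w1.png'); s=bot.get_state(); Rm=R.from_rotvec(s['tcp_rot']).as_matrix()
print(s['t'],s['tcp_pos'],Rm,np.degrees(np.arctan2(Rm[1,1],Rm[0,1])),s['joints'])
print(proj(f,[.5012,-.1143,.11]),proj(f,[.5012,-.1143,.075]),proj(f,s['tcp_pos']+0.12*Rm[:,2]))
plan([[.5012,-.1143,.2]])
```

```text
2.1333 [ 0.4925 -0.0366  0.2063] [[-0.7941  0.6079 -0.0001]
 [ 0.6079  0.7941  0.    ]
 [ 0.0001 -0.0001 -1.    ]] 52.565780518516576 [-0.4271  0.1135  0.4766  1.7777 -0.0545  1.2635  0.9808]
[257.1093 250.658 ] [264.0576 235.3595] [317.7228 187.3166]
shift [-54.1 -56.4   6.3] rows>= 1.4
```

View pics/w1.png

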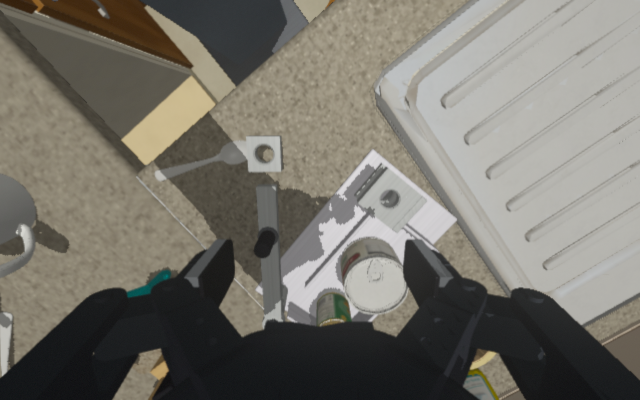

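The wrist view shows the knob at (264,243), within a few pixels of the prediction. The eye is at (264,153) and the fork hole at (389,198). The fingers' closing line is square to the bar. I'll measure these from this view and plan the descent.

Run:
```python
from h import *
f=grab('wrist'); im=f['frame'].astype(int)
sub=(im.max(2)<50)[225:262,245:290].astype(np.uint8)
n,l,st,c=cv2.connectedComponentsWithStats(sub); i=1+np.argmax(st[1:,4]); ys,xs=np.where(l==i); print('knob',xs.min()+245,xs.max()+245,ys.min()+225,ys.max()+225)
print('rows',[(y+225,xs[ys==y].min()+245,xs[ys==y].max()+245) for y in sorted(set(ys))][::4])
print('fork',onz(f,389,198,.086),'eye',onz(f,264,153,.075))
plan([[.5012,-.1143,.2],[.5012,-.1143,.080]])
```

```text
knob 253 274 229 257
rows [(np.int64(229), np.int64(266), np.int64(266)), (np.int64(233), np.int64(260), np.int64(273)), (np.int64(237), np.int64(258), np.int64(274)), (np.int64(241), np.int64(257), np.int64(273)), (np.int64(245), np.int64(255), np.int64(271)), (np.int64(249), np.int64(253), np.int64(269)), (np.int64(253), np.int64(255), np.int64(268)), (np.int64(257), np.int64(259), np.int64(261))]
fork [0.5428 0.0117 0.086 ] eye [ 0.4363 -0.0585  0.075 ]
shift [-54.1 -56.6   6.3] rows>= 1.4
shift [ -0.   0. 120.] rows>= 2.9
```

Emit:
{"op": "carry_out", "data": {
  "rows": [
    [1, [-28, -28, 3], [0, 0, 0]],
    [1, [-27, -28, 3], [0, 0, 0]],
    [1, [0, 0, 35], [0, 0, 0]],
    [1, [0, 0, 35], [0, 0, 0]],
    [1, [0, 0, 30], [0, 0, 0]],
    [1, [0, 0, 20], [0, 0, 0]],
    [1, [0, 0, 0], [0, 0, 0]]
  ]
}}

```text
t: 2.77
tcp_pos: [0.499, -0.1137, 0.0761]
tcp_rot: [-1.003, -2.969, 0.003]
wrist_force: [0.1, 0.5, -0.1]
finger_gap: 0.0853
grasp_force: 0.0
```

Emit:
{"op": "carry_out", "data": {
  "rows": [
    [-1, [0, 0, 0], [0, 0, 0]],
    [-1, [0, 0, 0], [0, 0, 0]],
    [-1, [0, 0, 0], [0, 0, 0]],
    [-1, [0, 0, 0], [0, 0, 0]],
    [-1, [0, 0, 0], [0, 0, 0]],
    [-1, [0, 0, 0], [0, 0, 0]],
    [-1, [0, 0, 0], [0, 0, 0]],
    [-1, [0, 0, 0], [0, 0, 0]]
  ]
}}

```text
t: 3.43
tcp_pos: [0.5028, -0.1144, 0.0814]
tcp_rot: [1.009, 2.974, 0.001]
wrist_force: [-1.7, -0.4, 5.1]
finger_gap: 0.0145
grasp_force: 58.4
```

Run:
```python
from h import *
s=bot.get_state(); print(s['finger_gap'],s['grasp_force'],s['tcp_pos'],s['wrist_force'],tool([.5025,-.1138,.08]))
```

```text
0.014498373046903358 58.370715379714966 [ 0.5028 -0.1144  0.0814] [-1.6961 -0.3766  5.0783] [0.6078 0.3349 1.3751]
```

Emit:
{"op": "carry_out", "data": {
  "rows": [
    [-1, [0, 0, -1], [0, 0, 3.2]],
    [-1, [0, 12, 0], [0, 0, 0]],
    [-1, [0, 0, 0], [0, 0, 6.3]],
    [-1, [0, 12, 0], [0, 0, 0]],
    [-1, [0, 0, 0], [0, 0, 6.3]],
    [-1, [0, 12, 0], [0, 0, 0]],
    [-1, [0, 0, 0], [0, 0, 6.3]],
    [-1, [0, 0, 0], [0, 0, 0]]
  ]
}}

```text
t: 4.1
tcp_pos: [0.5296, -0.0887, 0.0815]
tcp_rot: [1.563, 2.724, 0.001]
wrist_force: [0.9, 2.8, 1.4]
finger_gap: 0.0144
grasp_force: 60.2
```

Run:
```python
from h import *
s=bot.get_state(); Rm=R.from_rotvec(s['tcp_rot']).as_matrix()
h=np.array([.5028,-.1144])-.11*np.array([np.cos(np.radians(142.4)),np.sin(np.radians(142.4))])
d=s['tcp_pos'][:2]-h; print(h,np.linalg.norm(d),np.degrees(np.arctan2(d[1],d[0])),np.degrees(np.arctan2(Rm[1,1],Rm[0,1])),s['tcp_pos'],s['wrist_force'],s['moment'],s['finger_gap'])
```

```text
[ 0.59   -0.1815] 0.1107111189048734 123.00682583153775 30.305197776380524 [ 0.5296 -0.0887  0.0815] [0.915  2.8233 1.357 ] [ 0.3953 -0.12    0.1252] 0.014377798802682857
```

Emit:
{"op": "carry_out", "data": {
  "rows": [
    [-1, [0, 12, 0], [0, 0, 0]],
    [-1, [0, 0, 0], [0, 0, 6.3]],
    [-1, [0, 12, 0], [0, 0, 0]],
    [-1, [0, 0, 0], [0, 0, 6.3]],
    [-1, [0, 9, 0], [0, 0, 0]],
    [-1, [0, 0, 0], [0, 0, 2]],
    [-1, [0, 0, 0], [0, 0, 0]]
  ]
}}

```text
t: 4.68
tcp_pos: [0.559, -0.0753, 0.0816]
tcp_rot: [-1.889, -2.51, -0.001]
wrist_force: [-1.7, 4.7, 5.3]
finger_gap: 0.0141
grasp_force: 60.5
```

Emit:
{"op": "carry_out", "data": {
  "rows": [
    [-1, [0, 2, 0], [0, 0, 0]],
    [-1, [0, 0, 0], [0, 0, 0]]
  ]
}}

```text
t: 4.85
tcp_pos: [0.5603, -0.0749, 0.0816]
tcp_rot: [-1.888, -2.51, -0.001]
wrist_force: [-2.9, 4.9, 5.9]
finger_gap: 0.0144
grasp_force: 60.7
```

```bash
cat > a.py <<'E'
from h import *
s=bot.get_state(); Rm=R.from_rotvec(s['tcp_rot']).as_matrix()
h=np.array([.5900,-.1815]); d=s['tcp_pos'][:2]-h; print(s['t'],np.linalg.norm(d),np.degrees(np.arctan2(d[1],d[0])),np.degrees(np.arctan2(Rm[1,1],Rm[0,1])),s['tcp_pos'],s['wrist_force'],s['moment'],s['finger_gap'])
E
python3 a.py
```

```text
4.85 0.11068583339124341 105.57270620331902 16.104414502316406 [ 0.5603 -0.0749  0.0816] [-2.9369  4.9008  5.8662] [ 0.9319  0.5111 -0.1528] 0.014355171113602457
```

Keep nudging until the stop shows in the force reading.

Emit:
{"op": "carry_out", "data": {
  "rows": [
    [-1, [0, 2, 0], [0, 0, 0]],
    [-1, [0, 0, 0], [0, 0, 1]]
  ]
}}

```text
t: 5.02
tcp_pos: [0.5619, -0.0745, 0.0816]
tcp_rot: [-1.909, -2.493, -0.001]
wrist_force: [-3.4, 5.8, 6.8]
finger_gap: 0.0141
grasp_force: 60.7
```

Emit:
{"op": "carry_out", "data": {
  "rows": [
    [-1, [0, 1.5, 0], [0, 0, 0]],
    [-1, [0, 0, 0], [0, 0, 0]]
  ]
}}

```text
t: 5.18
tcp_pos: [0.5631, -0.0741, 0.0816]
tcp_rot: [-1.91, -2.492, -0.001]
wrist_force: [-4.1, 5.0, 6.9]
finger_gap: 0.0143
grasp_force: 60.9
```

Emit:
{"op": "carry_out", "data": {
  "rows": [
    [-1, [0, 1.5, 0], [0, 0, 0]],
    [-1, [0, 0, 0], [0, 0, 0]]
  ]
}}

```text
t: 5.35
tcp_pos: [0.5632, -0.0741, 0.0815]
tcp_rot: [-1.909, -2.49, 0.002]
wrist_force: [-11.8, 4.2, 13.7]
finger_gap: 0.0145
grasp_force: 61.6
```

```bash
python3 a.py
```

```text
5.35 0.11070879389729968 104.00625434210504 15.041191987848235 [ 0.5632 -0.0741  0.0815] [-11.7538   4.2216  13.6566] [ 0.9383  2.2701 -0.2598] 0.014525044953156702
```

Emit:
{"op": "carry_out", "data": {
  "rows": [
    [-1, [0, 1, 0], [0, 0, 0]],
    [-1, [0, 0, 0], [0, 0, 0]],
    [1, [0, 0, 0], [0, 0, 0]],
    [1, [0, 0, 0], [0, 0, 0]],
    [1, [0, 0, 0], [0, 0, 0]],
    [1, [0, 0, 0], [0, 0, 0]],
    [1, [0, 0, 0], [0, 0, 0]]
  ]
}}

```text
t: 5.93
tcp_pos: [0.566, -0.0745, 0.0812]
tcp_rot: [1.916, 2.49, -0.0]
wrist_force: [0.5, 0.6, -0.3]
finger_gap: 0.0739
grasp_force: 0.0
```

Emit:
{"op": "carry_out", "data": {
  "rows": [
    [1, [0, 0, -20], [0, 0, 0]],
    [1, [0, 0, -40], [0, 0, 0]],
    [1, [0, 0, -40], [0, 0, 0]],
    [1, [0, 0, -20], [0, 0, 0]],
    [1, [0, 0, 0], [0, 0, 7]],
    [1, [0, 0, 0], [0, 0, 7]],
    [1, [0, 0, 0], [0, 0, 0]]
  ]
}}

```text
t: 6.52
tcp_pos: [0.5662, -0.0743, 0.2017]
tcp_rot: [2.211, 2.231, 0.001]
wrist_force: [1.2, -1.3, -0.3]
finger_gap: 0.0855
grasp_force: 0.0
```

```bash
python3 a.py
python3 - <<'E'
from h import *
f=grab('wrist','w2.png'); g=grab('top','t2.png')
print(proj(f,[.5421,.0095,.086]),proj(f,[.5632,-.0741,.11]))
cx=[grab('top')['frame'][165:310,200:400][...,::-1]]
cv2.imwrite('pics/t2c.png',cv2.resize(cx[0],None,fx=4,fy=4,interpolation=cv2.INTER_CUBIC))
plan([[.5815,-.3249,.2]])
E
```

```text
6.5167 0.10981781847432312 102.51314429757669 0.4985789838278096 [ 0.5662 -0.0743  0.2017] [ 1.1768 -1.259  -0.3131] [ 0.0107 -0.0264  0.016 ] 0.08548736759735737
[288.6332  95.8687] [312.2867 196.8946]
shift [-251.    11.1    0.9] rows>= 6.1
```

View pics/w2.png

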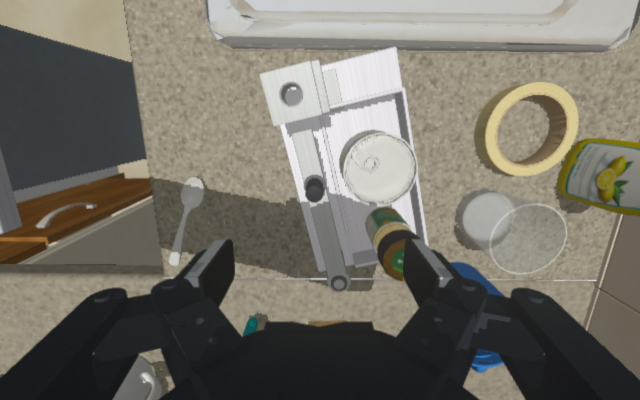

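The bar is shut with its eye inside the fork. The fork hole is at (292,94), the knob at (314,188), and the bystanders haven't moved. Next I'll go above the rest.

Emit:
{"op": "carry_out", "data": {
  "rows": [
    [1, [-36, 1.6, 0], [0, 0, 0]],
    [1, [-36, 1.6, 0], [0, 0, 0]],
    [1, [-36, 1.6, 0], [0, 0, 0]],
    [1, [-36, 1.6, 0], [0, 0, 0]],
    [1, [-36, 1.6, 0], [0, 0, 0]],
    [1, [-36, 1.6, 0], [0, 0, 0]],
    [1, [-35, 1.6, 0], [0, 0, 0]],
    [1, [0, 0, 0], [0, 0, 0]]
  ]
}}

```text
t: 7.33
tcp_pos: [0.5768, -0.3341, 0.2004]
tcp_rot: [2.212, 2.229, -0.009]
wrist_force: [-1.9, -1.0, 0.3]
finger_gap: 0.0853
grasp_force: 0.0
```

Run:
```python
from h import *
f=grab('wrist','w3.png'); s=bot.get_state(); print(s['tcp_pos'],proj(f,[.5815,-.3249,.1]))
im=f['frame'][...,::-1][100:300,210:430]
cv2.imwrite('pics/w3c.png',cv2.resize(im,None,fx=3,fy=3,interpolation=cv2.INTER_CUBIC))
```

```text
[ 0.5779 -0.3307  0.2003] [321.7154 183.9934]
```

View pics/w3c.png

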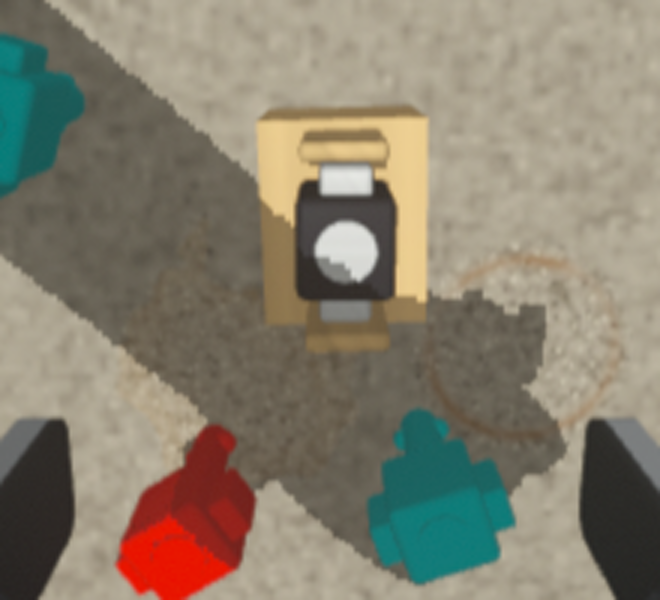

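The pin's head is at (325,183), square to the tool. The look-alikes are well clear of the finger path.

Run:
```python
from h import *
f=grab('wrist'); p=onz(f,325.3,183.3,.1); print(p, onz(f,346/3+210,100+240/3,.1)); print(tool([p[0],p[1],.068]), bot.get_state()['tcp_pos'])
```

```text
[ 0.5858 -0.3207  0.1   ] [ 0.5858 -0.3177  0.1   ]
[  7.0006   6.8973 132.3474] [ 0.5792 -0.3277  0.2004]
```

Emit:
{"op": "carry_out", "data": {
  "rows": [
    [1, [1, 3.5, 0], [0, 0, 0]],
    [1, [0, 0, 40], [0, 0, 0]],
    [1, [0, 0, 40], [0, 0, 0]],
    [1, [0, 0, 30], [0, 0, 0]],
    [1, [0, 0, 20], [0, 0, 0]],
    [1, [0, 0, 0], [0, 0, 0]],
    [1, [0, 0, 0], [0, 0, 0]]
  ]
}}

```text
t: 8.02
tcp_pos: [0.5845, -0.3217, 0.0707]
tcp_rot: [-2.2, -2.239, 0.0]
wrist_force: [0.5, -0.5, -0.1]
finger_gap: 0.0855
grasp_force: 0.0
```

Emit:
{"op": "carry_out", "data": {
  "rows": [
    [-1, [0, 0, 0], [0, 0, 0]],
    [-1, [0, 0, 0], [0, 0, 0]],
    [-1, [0, 0, 0], [0, 0, 0]],
    [-1, [0, 0, 0], [0, 0, 0]],
    [-1, [0, 0, 0], [0, 0, 0]],
    [-1, [0, 0, 0], [0, 0, 0]],
    [-1, [0, 0, 0], [0, 0, 0]]
  ]
}}

```text
t: 8.6
tcp_pos: [0.5844, -0.3247, 0.0725]
tcp_rot: [2.205, 2.235, 0.001]
wrist_force: [-1.6, 0.4, 6.6]
finger_gap: 0.0288
grasp_force: 59.7
```

```bash
python3 a.py
```

```text
8.6 0.14326861713848674 -92.23023560675908 0.7790578103055553 [ 0.5844 -0.3247  0.0725] [-1.6098  0.4215  6.5902] [0.1007 0.3646 0.0241] 0.028752012358912032
```

Emit:
{"op": "carry_out", "data": {
  "rows": [
    [-1, [0, 0, -10], [0, 0, 0]],
    [-1, [0, 0, -30], [0, 0, 0]],
    [-1, [0, 0, -30], [0, 0, 0]],
    [-1, [0, 0, -30], [0, 0, 0]],
    [-1, [0, 0, -30], [0, 0, 0]],
    [-1, [0, 0, 0], [0, 0, 0]]
  ]
}}

```text
t: 9.1
tcp_pos: [0.586, -0.3259, 0.209]
tcp_rot: [2.2, 2.23, 0.004]
wrist_force: [0.4, -1.2, -1.4]
finger_gap: 0.0292
grasp_force: 60.0
```

Emit:
{"op": "carry_out", "data": {
  "rows": [
    [-1, [20, -2, 0], [0, 0, 0]],
    [-1, [34, -4, 0], [0, 0, 0]],
    [-1, [34, -4, 0], [0, 0, 0]],
    [-1, [34, -4, 0], [0, 0, 0]],
    [-1, [34, -4, 0], [0, 0, 0]],
    [-1, [34, -4, 0], [0, 0, 0]],
    [-1, [34, -4, 0], [0, 0, 0]]
  ]
}}

```text
t: 9.68
tcp_pos: [0.5543, -0.0988, 0.2015]
tcp_rot: [-2.206, -2.236, -0.0]
wrist_force: [1.1, 0.5, -2.3]
finger_gap: 0.0289
grasp_force: 59.9
```

Emit:
{"op": "carry_out", "data": {
  "rows": [
    [-1, [34, -4, 0], [0, 0, 0]],
    [-1, [34, -3, 0], [0, 0, 0]],
    [-1, [25, -2, 0], [0, 0, 0]],
    [-1, [20, -1, 0], [0, 0, 0]],
    [-1, [0, 0, 0], [0, 0, 0]],
    [-1, [0, 0, 0], [0, 0, 0]],
    [-1, [0, 0, 0], [0, 0, 0]]
  ]
}}

```text
t: 10.27
tcp_pos: [0.5433, 0.0117, 0.2015]
tcp_rot: [2.206, 2.236, -0.0]
wrist_force: [-0.5, -1.0, -1.5]
finger_gap: 0.029
grasp_force: 59.9
```

```bash
python3 a.py
python3 - <<'E'
from h import *
s=bot.get_state(); print(s['joints'],s['grasp_force'])
f=grab('wrist'); g=grab('scene'); t=grab('top')
a=s['tcp_pos']; nose=a+[0,0,-.0685]; fk=[.5435,.0115,.086]
print('w',proj(f,nose),proj(f,fk),'s',proj(g,nose),proj(g,fk),'t',proj(t,fk))
u,v=proj(g,(nose+fk)/2).astype(int); A=g['frame'][v-65:v+65,u-65:u+65]
u2,v2=proj(f,(nose+fk)/2).astype(int); u2=max(u2,90);v2=max(v2,90); B=f['frame'][v2-90:v2+90,u2-90:u2+90]
print('origins scene',u-65,v-65,'wrist',u2-90,v2-90, A.shape,B.shape)
C=np.hstack([cv2.resize(A,(400,400),interpolation=2),cv2.resize(B,(400,400),interpolation=2)])
cv2.imwrite('pics/pair1.png',C[...,::-1])
E
```

```text
10.2667 0.19871312731287347 103.58336861222534 0.7579378312147448 [0.5433 0.0117 0.2015] [-0.4963 -0.9862 -1.4646] [-0.0166 -0.0046 -0.0267] 0.02895252065609576
[-0.6443  0.2563  0.6785  1.6679 -0.1666  1.2763  0.08  ] 59.87496256828308
w [315.6631 205.2223] [316.2611 190.2999] s [274.6106 233.7798] [276.4556 259.7667] t [221.2074 241.6028]
origins scene 210 181 wrist 225 107 (130, 130, 3) (180, 180, 3)
```

View pics/pair1.png

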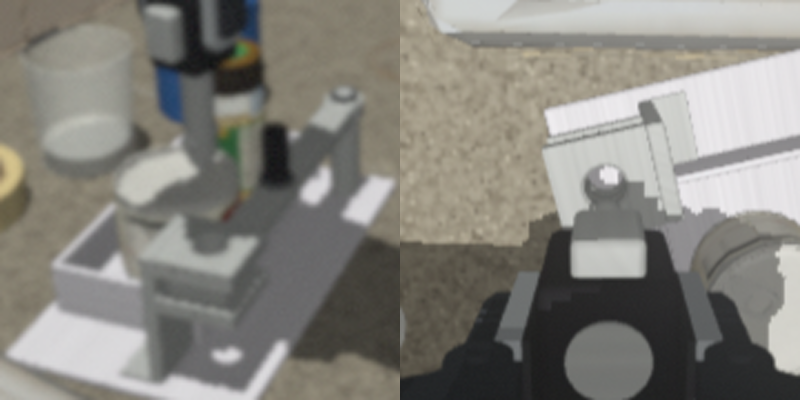

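The hole is at (317,189) in the wrist view and (277.5,258) in the scene view, within about 1 px of predicted. The pin hangs straight above it, so I'll lower gently.

Emit:
{"op": "carry_out", "data": {
  "rows": [
    [-1, [0.5, 0.5, 20], [0, 0, 0]],
    [-1, [0, 0, 20], [0, 0, 0]],
    [-1, [0, 0, 6], [0, 0, 0]],
    [-1, [0, 0, 4], [0, 0, 0]],
    [-1, [0, 0, 0], [0, 0, 0]],
    [-1, [0, 0, 0], [0, 0, 0]]
  ]
}}

```text
t: 10.92
tcp_pos: [0.5443, 0.0125, 0.152]
tcp_rot: [2.206, 2.236, 0.001]
wrist_force: [-0.1, 0.3, -1.1]
finger_gap: 0.0287
grasp_force: 59.8
```

Emit:
{"op": "carry_out", "data": {
  "rows": [
    [-1, [0, 0, 2], [0, 0, 0]],
    [-1, [0, 0, 2], [0, 0, 0]],
    [-1, [0, 0, 0], [0, 0, 0]]
  ]
}}

```text
t: 11.17
tcp_pos: [0.5439, 0.0123, 0.1476]
tcp_rot: [2.206, 2.236, -0.001]
wrist_force: [-1.2, -2.3, -1.0]
finger_gap: 0.0293
grasp_force: 60.2
```

```bash
python3 a.py
```

```text
11.1667 0.1991763887846325 103.38411364713264 0.7645475033383008 [0.5439 0.0123 0.1476] [-1.188  -2.3112 -1.0084] [-0.5654  0.3423 -0.0431] 0.02925269791417138
```

Emit:
{"op": "carry_out", "data": {
  "rows": [
    [-1, [-1, -0.5, 1], [0, 0, 0]],
    [-1, [0, 0, 2], [0, 0, 0]],
    [-1, [0, 0, 0], [0, 0, 0]]
  ]
}}

```text
t: 11.42
tcp_pos: [0.5432, 0.0118, 0.1439]
tcp_rot: [-2.206, -2.237, 0.001]
wrist_force: [0.0, -1.8, -2.1]
finger_gap: 0.0293
grasp_force: 60.0
```

```bash
python3 a.py
```

```text
11.4167 0.1989144294662653 103.60469352742282 0.7871752420333591 [0.5432 0.0118 0.1439] [ 0.0071 -1.8086 -2.0519] [-0.4319  0.1728 -0.05  ] 0.029340124732299244
```

Emit:
{"op": "carry_out", "data": {
  "rows": [
    [-1, [-1, 0, 1], [0, 0, 0]],
    [-1, [0, 0, 1], [0, 0, 0]],
    [-1, [0, 0, 0], [0, 0, 0]]
  ]
}}

```text
t: 11.67
tcp_pos: [0.5435, 0.0112, 0.1421]
tcp_rot: [-2.206, -2.237, -0.0]
wrist_force: [-1.2, -0.6, -1.2]
finger_gap: 0.0292
grasp_force: 60.0
```

```bash
python3 a.py
```

```text
11.6667 0.19825120166597798 103.5679337045678 0.8084527994292617 [0.5435 0.0112 0.1421] [-1.211  -0.6125 -1.1611] [-0.0538  0.065  -0.0107] 0.02915722749037087
```

Emit:
{"op": "carry_out", "data": {
  "rows": [
    [-1, [0, 0, 1], [0, 0, 0]],
    [-1, [0, 0, 0], [0, 0, 0]]
  ]
}}

```text
t: 11.83
tcp_pos: [0.5436, 0.0112, 0.1419]
tcp_rot: [-2.206, -2.237, -0.001]
wrist_force: [-1.6, -0.8, 4.9]
finger_gap: 0.029
grasp_force: 60.8
```

Emit:
{"op": "carry_out", "data": {
  "rows": [
    [-1, [0, 0, 1], [0, 0, 0]],
    [-1, [0, 0, 0], [0, 0, 0]]
  ]
}}

```text
t: 12.0
tcp_pos: [0.5437, 0.0111, 0.1418]
tcp_rot: [-2.206, -2.237, -0.002]
wrist_force: [-6.2, -0.1, 13.4]
finger_gap: 0.0289
grasp_force: 62.0
```

```bash
python3 a.py
```

```text
12.0 0.1981259185130017 103.51966739052715 0.802082726456864 [0.5437 0.0111 0.1418] [-6.2231 -0.1323 13.4453] [-0.0563  1.6957  0.0188] 0.028949052270616654
```

Emit:
{"op": "carry_out", "data": {
  "rows": [
    [-1, [0, 0, -1.6], [0, 0, 0]],
    [-1, [0, 0, 0], [0, 0, 0]],
    [1, [0, 0, 0], [0, 0, 0]],
    [1, [0, 0, 0], [0, 0, 0]],
    [1, [0, 0, 0], [0, 0, 0]],
    [1, [0, 0, 0], [0, 0, 0]],
    [1, [0, 0, 0], [0, 0, 0]],
    [1, [0, 0, 0], [0, 0, 0]]
  ]
}}

```text
t: 12.67
tcp_pos: [0.5435, 0.011, 0.1419]
tcp_rot: [2.206, 2.237, -0.0]
wrist_force: [0.7, 0.7, 0.0]
finger_gap: 0.0855
grasp_force: 0.0
```

Emit:
{"op": "carry_out", "data": {
  "rows": [
    [1, [0, 0, -20], [0, 0, 0]],
    [1, [0, 0, -35], [0, 0, 0]],
    [1, [0, 0, -35], [0, 0, 0]],
    [1, [0, 0, 0], [0, 0, 0]],
    [1, [0, 0, 0], [0, 0, 0]]
  ]
}}

```text
t: 13.08
tcp_pos: [0.5448, 0.0108, 0.234]
tcp_rot: [2.204, 2.235, 0.006]
wrist_force: [-0.1, -0.8, -0.5]
finger_gap: 0.0855
grasp_force: 0.0
```

```bash
python3 a.py
python3 - <<'E'
from h import *
f=grab('wrist'); g=grab('scene')
q=[.5437,.0113,.169]; print('w',proj(f,q),'s',proj(g,q),proj(g,[.5437,.0113,.086]))
u,v=proj(g,[.5437,.0113,.125]).astype(int); A=g['frame'][v-65:v+65,u-65:u+65]
u2,v2=proj(f,q).astype(int); B=f['frame'][v2-90:v2+90,u2-90:u2+90]
print('origins scene',u-65,v-65,'wrist',u2-90,v2-90)
C=np.hstack([cv2.resize(A,(400,400),interpolation=2),cv2.resize(B,(400,400),interpolation=2)])
cv2.imwrite('pics/pair2.png',C[...,::-1])
E
```

```text
13.0833 0.19759167305802003 103.23284412924448 0.7917186860289434 [0.5448 0.0108 0.234 ] [-0.1182 -0.8478 -0.4949] [-0.024   0.0075 -0.0202] 0.08553681265131013
w [313.8383 206.1465] s [273.065  212.4547] [276.4401 259.667 ]
origins scene 209 173 wrist 223 116
```

View pics/pair2.png

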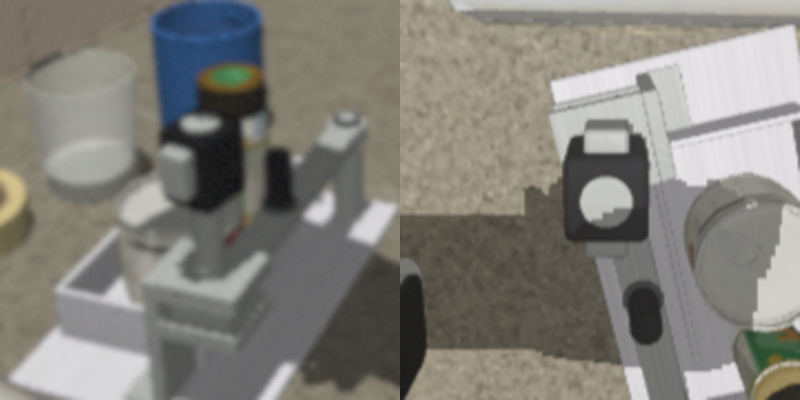

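The pin stands upright on its balls on the fork, with its head at (316,207) in the wrist view and its buttons along world y. I'll turn the gripper 90° for the button grasp.

Emit:
{"op": "carry_out", "data": {
  "rows": [
    [1, [0, 0, 0], [0, 0, 7]],
    [1, [0, 0, 0], [0, 0, 7]],
    [1, [0, 0, 0], [0, 0, 7]],
    [1, [0, 0, 0], [0, 0, 7]],
    [1, [0, 0, 0], [0, 0, 7]],
    [1, [0, 0, 0], [0, 0, 7]],
    [1, [0, 0, 0], [0, 0, 7]]
  ]
}}

```text
t: 13.77
tcp_pos: [0.5426, 0.011, 0.2303]
tcp_rot: [-2.938, -1.112, 0.004]
wrist_force: [0.0, 0.5, -0.1]
finger_gap: 0.0852
grasp_force: 0.0
```

Emit:
{"op": "carry_out", "data": {
  "rows": [
    [1, [0, 0, 0], [0, 0, 7]],
    [1, [0, 0, 0], [0, 0, 7]],
    [1, [0, 0, 0], [0, 0, 7]],
    [1, [0, 0, 0], [0, 0, 7]],
    [1, [0, 0, 0], [0, 0, 7]],
    [1, [0, 0, 0], [0, 0, 7]],
    [1, [0, 0, 0], [0, 0, 0]],
    [1, [0, 0, 0], [0, 0, 0]]
  ]
}}

```text
t: 14.43
tcp_pos: [0.5428, 0.0111, 0.2307]
tcp_rot: [3.141, 0.0, -0.003]
wrist_force: [-0.6, -0.1, -0.5]
finger_gap: 0.085
grasp_force: 0.0
```

```bash
python3 a.py
python3 - <<'E'
from h import *
print(tool([.5440,.0112,.134]),bot.get_state()['joints'])
f=grab('wrist'); im=f['frame'].astype(int); u,v=proj(f,[.544,.0112,.169]); print(u,v)
w=(im.min(2)>120).astype(np.uint8); x0,y0=int(u)-30,int(v)-30; sub=w[y0:y0+60,x0:x0+60]
n,l,st,c=cv2.connectedComponentsWithStats(sub)
for i in range(1,n): 
    if st[i,4]>60: print(st[i],c[i]+[x0,y0],onz(f,*(c[i]+[x0,y0]),.169))
E
```

```text
14.4333 0.1982666112062033 103.76493374528792 -89.9830136896344 [0.5428 0.0111 0.2307] [-0.6383 -0.1223 -0.4694] [ 0.0103  0.018  -0.0274] 0.0850004881512376
[ 1.3771 -0.2096 96.7029] [-0.8398  0.2838  0.9364  1.6289 -0.2323  1.3494 -1.4411]
317.5317951302014 209.92929367847043
[ 0  0 12 12 90] [292.3    184.1889] [0.5641 0.0299 0.169 ]
[52  0  8 12 71] [342.8451 183.0845] [ 0.5649 -0.0075  0.169 ]
[ 1 31  9 11 84] [292.0595 214.4762] [0.5403 0.0306 0.169 ]
[  0  42  25  18 240] [296.7833 231.5875] [0.5263 0.0273 0.169 ]
[42 44 18 13 89] [337.0562 229.4944] [ 0.5281 -0.0039  0.169 ]
[ 23  48  20  12 118] [320.2288 232.4915] [0.5256 0.0091 0.169 ]
```

Emit:
{"op": "carry_out", "data": {
  "rows": [
    [1, [1, 0, 35], [0, 0, 0]],
    [1, [0, 0, 30], [0, 0, 0]],
    [1, [0, 0, 20], [0, 0, 0]],
    [1, [0, 0, 12], [0, 0, 0]],
    [1, [0, 0, 0], [0, 0, 0]],
    [1, [0, 0, 0], [0, 0, 0]]
  ]
}}

```text
t: 14.98
tcp_pos: [0.5444, 0.0107, 0.1351]
tcp_rot: [3.141, -0.004, -0.001]
wrist_force: [0.8, -0.1, 1.0]
finger_gap: 0.0854
grasp_force: 0.0
```

Emit:
{"op": "carry_out", "data": {
  "rows": [
    [-1, [0, 0, 0], [0, 0, 0]],
    [-1, [0, 0, 0], [0, 0, 0]],
    [-1, [0, 0, 0], [0, 0, 0]],
    [-1, [0, 0, 0], [0, 0, 0]],
    [-1, [0, 0, 0], [0, 0, 0]],
    [-1, [0, 0, 0], [0, 0, 0]],
    [-1, [0, 0, 0], [0, 0, 0]]
  ]
}}

```text
t: 15.57
tcp_pos: [0.5442, 0.0111, 0.1347]
tcp_rot: [-3.142, 0.005, 0.001]
wrist_force: [-1.2, -0.7, -1.7]
finger_gap: 0.0311
grasp_force: 65.8
```

```bash
python3 a.py
```

```text
15.5667 0.1979607461548294 103.38281674231196 -90.19157685361472 [0.5442 0.0111 0.1347] [-1.2258 -0.7423 -1.6902] [-0.0145  0.0077  0.0045] 0.03105305279106138
```

Emit:
{"op": "carry_out", "data": {
  "rows": [
    [-1, [0, 0, 0], [0, 0, 0]],
    [-1, [0, 0, 0], [0, 0, 0]]
  ]
}}

```text
t: 15.73
tcp_pos: [0.5442, 0.011, 0.1347]
tcp_rot: [3.141, -0.006, -0.001]
wrist_force: [0.3, -0.0, -1.6]
finger_gap: 0.0315
grasp_force: 65.8
```

```bash
python3 a.py
python3 - <<'E'
from h import *
f=grab('wrist'); g=grab('scene')
q=[.5442,.0111,.169]
u,v=proj(g,[.5437,.0113,.135]).astype(int); A=g['frame'][v-50:v+50,u-50:u+50]
u2,v2=proj(f,q).astype(int); B=f['frame'][v2-90:v2+90,u2-90:u2+90]
C=np.hstack([cv2.resize(A,(400,400),interpolation=2),cv2.resize(B,(400,400),interpolation=2)])
cv2.imwrite('pics/pair3.png',C[...,::-1])
E
```

```text
15.7333 0.19785086655824077 103.3735383134687 -90.2009890628804 [0.5442 0.011  0.1347] [ 0.2815 -0.0097 -1.575 ] [-0.0267  0.0137  0.0377] 0.031461459690601906
```

View pics/pair3.png

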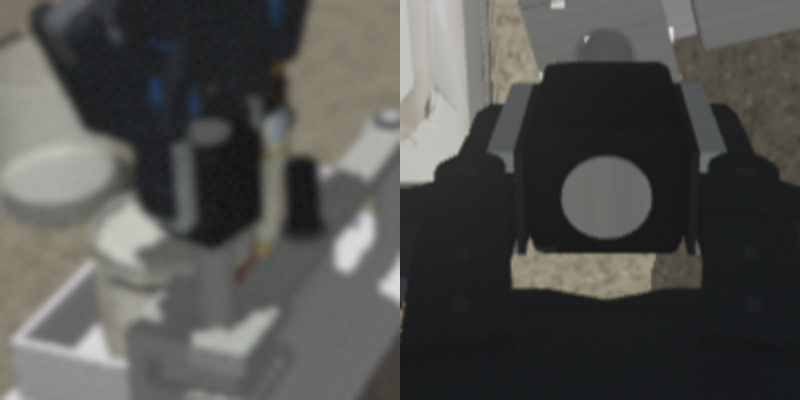

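The head is centred between the pads with the buttons squeezed in, and the gripper now carries the pin's weight (Fz about -1.6 N). I'll push down in steps.

Emit:
{"op": "carry_out", "data": {
  "rows": [
    [-1, [0, 0, 3], [0, 0, 0]],
    [-1, [0, 0, 3], [0, 0, 0]],
    [-1, [0, 0, 3], [0, 0, 0]],
    [-1, [0, 0, 0], [0, 0, 0]]
  ]
}}

```text
t: 16.17
tcp_pos: [0.5439, 0.011, 0.125]
tcp_rot: [3.141, -0.005, -0.002]
wrist_force: [0.9, 0.7, -2.2]
finger_gap: 0.0311
grasp_force: 65.8
```

```bash
python3 a.py
```

```text
16.1667 0.19795609817639626 103.45641009636992 -90.19977755033094 [0.5439 0.011  0.125 ] [ 0.8868  0.7367 -2.2206] [ 0.0761 -0.0373 -0.0108] 0.03109226624942461
```

Passing freely. Continuing.

Emit:
{"op": "carry_out", "data": {
  "rows": [
    [-1, [0, 0, 3], [0, 0, 0]],
    [-1, [0, 0, 3], [0, 0, 0]],
    [-1, [0, 0, 3], [0, 0, 0]],
    [-1, [0, 0, 3], [0, 0, 0]],
    [-1, [0, 0, 0], [0, 0, 0]]
  ]
}}

```text
t: 16.58
tcp_pos: [0.544, 0.011, 0.1131]
tcp_rot: [3.141, -0.006, -0.002]
wrist_force: [0.0, 0.4, -2.4]
finger_gap: 0.0313
grasp_force: 65.8
```

```bash
python3 a.py
```

```text
16.5833 0.1978974323109062 103.43665482601581 -90.20398562704278 [0.544  0.011  0.1131] [ 0.0353  0.3542 -2.425 ] [ 0.0456 -0.0118  0.0738] 0.03132221450953681
```

Emit:
{"op": "carry_out", "data": {
  "rows": [
    [-1, [0, 0, 3], [0, 0, 0]],
    [-1, [0, 0, 3], [0, 0, 0]],
    [-1, [0, 0, 3], [0, 0, 0]],
    [-1, [0, 0, 3], [0, 0, 0]],
    [-1, [0, 0, 3], [0, 0, 0]],
    [-1, [0, 0, 3], [0, 0, 0]],
    [-1, [0, 0, 0], [0, 0, 0]]
  ]
}}

```text
t: 17.17
tcp_pos: [0.5441, 0.011, 0.0952]
tcp_rot: [3.141, -0.006, -0.002]
wrist_force: [-0.1, -0.6, -1.5]
finger_gap: 0.0311
grasp_force: 65.8
```

```bash
python3 a.py
```

```text
17.1667 0.19789639159824488 103.426114694658 -90.2029639464345 [0.5441 0.011  0.0952] [-0.0772 -0.6483 -1.4766] [ 0.0233 -0.0342 -0.0279] 0.03112614538780078
```

Emit:
{"op": "carry_out", "data": {
  "rows": [
    [-1, [0, 0, 1.5], [0, 0, 0]],
    [-1, [0, 0, 1], [0, 0, 0]],
    [-1, [0, 0, 0], [0, 0, 0]]
  ]
}}

```text
t: 17.42
tcp_pos: [0.5446, 0.0109, 0.0944]
tcp_rot: [-3.141, 0.006, -0.0]
wrist_force: [-5.2, 0.6, 10.3]
finger_gap: 0.0313
grasp_force: 67.5
```

Emit:
{"op": "carry_out", "data": {
  "rows": [
    [-1, [0, 0, 1], [0, 0, 0]],
    [-1, [0, 0, 0], [0, 0, 0]]
  ]
}}

```text
t: 17.58
tcp_pos: [0.5447, 0.0109, 0.0942]
tcp_rot: [-3.14, 0.006, -0.001]
wrist_force: [-8.8, 1.2, 18.9]
finger_gap: 0.0313
grasp_force: 68.5
```

Emit:
{"op": "carry_out", "data": {
  "rows": [
    [-1, [0, 0, 1], [0, 0, 0]],
    [-1, [0, 0, 0], [0, 0, 0]]
  ]
}}

```text
t: 17.75
tcp_pos: [0.5447, 0.0109, 0.094]
tcp_rot: [-3.139, 0.006, -0.001]
wrist_force: [-13.3, 0.7, 28.1]
finger_gap: 0.0312
grasp_force: 69.7
```

```bash
python3 a.py
```

```text
17.75 0.1976464862657158 103.23563903910744 -90.22215285729585 [0.5447 0.0109 0.094 ] [-13.2625   0.6851  28.0683] [ 0.2661  3.0002 -0.0026] 0.03115957936372043
```

Hard stop under the head: nothing else could catch at this depth. I'll unload, release and back off.

Emit:
{"op": "carry_out", "data": {
  "rows": [
    [-1, [0, 0, -2.5], [0, 0, 0]],
    [-1, [0, 0, 0], [0, 0, 0]],
    [1, [0, 0, 0], [0, 0, 0]],
    [1, [0, 0, 0], [0, 0, 0]],
    [1, [0, 0, 0], [0, 0, 0]],
    [1, [0, 0, 0], [0, 0, 0]],
    [1, [0, 0, 0], [0, 0, 0]],
    [1, [0, 0, 0], [0, 0, 0]]
  ]
}}

```text
t: 18.42
tcp_pos: [0.5444, 0.011, 0.0938]
tcp_rot: [3.141, -0.006, -0.0]
wrist_force: [-0.1, 0.1, 0.1]
finger_gap: 0.0854
grasp_force: 0.0
```

Emit:
{"op": "carry_out", "data": {
  "rows": [
    [1, [0, 0, -20], [0, 0, 0]],
    [1, [0, 0, -35], [0, 0, 0]],
    [1, [0, 0, -35], [0, 0, 0]],
    [1, [0, 0, -20], [0, 0, 0]],
    [1, [0, 0, 0], [0, 0, 0]],
    [1, [0, 0, 0], [0, 0, 0]],
    [1, [0, 0, 0], [0, 0, 0]]
  ]
}}

```text
t: 19.0
tcp_pos: [0.544, 0.0111, 0.2031]
tcp_rot: [-3.141, 0.005, 0.002]
wrist_force: [0.5, 0.2, -0.4]
finger_gap: 0.0854
grasp_force: 0.0
```

```bash
python3 a.py
python3 - <<'E'
from h import *
g=grab('scene'); t=grab('top'); f=grab('wrist')
for z in(.086,.126): print(z,proj(g,[.544,.011,z]))
A=g['frame'][185:315,205:335]; B=f['frame'][60:310,150:480]
print(proj(f,[.544,.011,.126]))
C=np.hstack([cv2.resize(A,(450,450),interpolation=2),cv2.resize(B,(350,265),interpolation=2) if 0 else cv2.copyMakeBorder(cv2.resize(B,(350,265),interpolation=2),0,185,0,0,0)])
cv2.imwrite('pics/pair4.png',C[...,::-1])
E
```

```text
19.0 0.1980629396950338 103.4281885063454 -90.19546741958551 [0.544  0.0111 0.2031] [ 0.5461  0.2112 -0.3786] [0.0442 0.0177 0.0306] 0.08540892941176674
0.086 [276.4169 259.5174]
0.126 [274.8379 237.4551]
[317.8931 205.0437]
```

View pics/pair4.png

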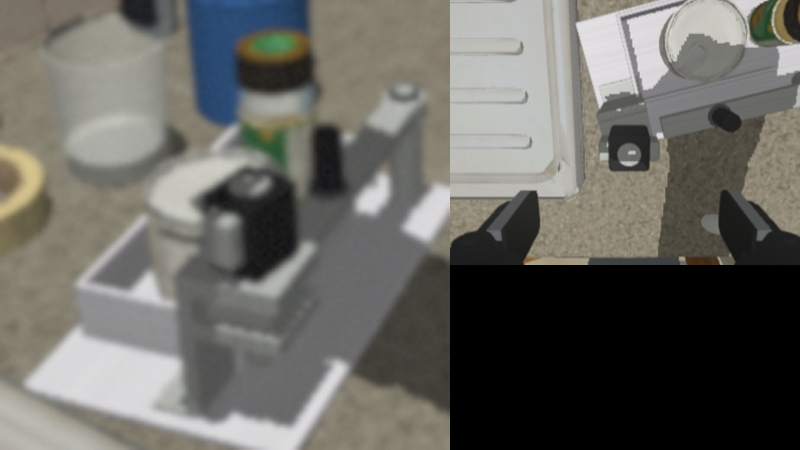

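The head sits on the fork: its top disc is at about (278,237), against a seated prediction of (275,237.5). The visible button is out, the bar is shut and the bystanders haven't moved.

```bash
python3 -c "
from workcell import bot
print(bot.sign_off())"
```

```text
the job is handed in; nothing more can be done
None
```

The job is handed in at about 19 s: the bar is shut on its stop, the pin is pushed home with its head on the fork, and the jar, tin, mug and glass still stand where they were; I saw only the +y button sprung out, and neither the other button nor the balls under the fork.

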